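Load the gang-drilling jig and hold its spring slide on the mark

TASK

Get the drilling jig ready: lay the loose plywood blank squarely on the blank already in the jig, then lay the metal drilling template squarely on top, edges lined up. Then pull the jig's spring-return handle out until the front edge of its foot is on the black mark, and finish while still holding it there, with the pusher bar standing just behind the pile. Leave the paint tin, tape ring and screwdriver where they are.

Things in the scene. Friction and masses are not known exactly. Their poses are not given: they have to be found in the camera images.
- jig: Wooden drilling jig fixed to the bench. Origin on the bench under the middle of the fence's inner face; +x from fence to pusher (away from the robot), z up. White base plate x -155 to 185 mm, 100 wide, 6 thick. Fence: upright block x -15 to 0, 70 wide, top 70 above the bench. Bed: block x 0 to 100, 50 wide, top 40 above the bench. Low block x 166 to 180, 42 high.
- seat (a point): Point on the top of the bed, 40 mm above the bench, in the jig's axes, at jig x 50, y 0: the centre of the pile when it touches the fence. A pile standing 2 to 3 mm short of the fence is fine.
- mark (a point): Middle of the black line, 3 mm wide, drawn across the front end of the jig's base plate, at jig x -149.5 mm, 6 mm above the bench, in the jig's axes.
- slide (a joint): Travel in m of the spring-return slide along the jig's -x (towards the robot): 0 home, 0.045 with the front edge of its foot on the mark, 0.060 the stop. The spring pulls it home with about 3.5 N at 0 and 9.8 N at 0.045. It joins the handle in front, two rods under the bed and the pusher behind the pile.
- handle (a point): Centre of the top of the slide's handle, a dark wooden paddle 14 mm thick along jig x, 60 mm wide along y, from 12.5 to 65.5 mm above the bench; moves with the slide; in the jig's axes. At home at jig x -85, so 63 mm are free between paddle and fence.
- pusher (a point): Centre of the front face of the slide's upright metal pusher bar, 60 mm wide, from 14 to 70 mm above the bench; in the jig's axes. At jig x 147.5 mm at home, 102.5 at the mark, so 2.5 mm clear of a 100 mm pile against the fence. It pushes along a pile that is in its way and stops on one pressed to the fence at joint value 0.0475.
- index (a point): Middle of the front edge (towards the robot) of the metal foot plate under the paddle, 12.5 mm above the bench; the foot is 39 mm along x, 70 mm along y, centred under the paddle, and moves with the slide. In the jig's axes; it is on the mark when it has the mark's x in the jig's frame.
- base_blank: Plywood blank 100 x 60 x 12 mm lying on the jig's bed, loose, its long side along the jig's x, overhanging the bed by 5 mm at each side. Origin at the centre of its underside, x along its 100 mm side, z up.
- blank: Loose plywood blank, 100 x 60 x 12 mm, lying flat on the bench to the left or right of the jig. Origin at the centre of its underside, x along its 100 mm side, z up. 60 to 120 g.
- template: Metal drilling template, 100 x 60 x 8 mm, with two rows of small dark holes, lying flat on the bench on the other side of the jig. Origin at the centre of its underside, x along its 100 mm side, z up. 100 to 180 g.
- tin: Bystander: lidded paint tin 70 mm across, 85 mm high, upright. Origin at the centre of its underside.
- tape: Bystander: ring of tape 90 mm across, 24 mm high, lying flat. Origin at the centre of its underside.
- screwdriver: Bystander: screwdriver about 200 mm long lying on the bench. Origin on the bench under the tool, x along it.

How it is judged:
By the outcome, as a careful person would: the job done as asked, in the order asked, and still so for the second after the job is handed in, while the arm keeps its last pose, push and grip.
It also fails if it takes over 69 s, if anything falls off the work surface, if the arm or the gripper's body presses on something with over 40 N, if the wrist force passes 120 N, or if a joint passes its speed limit or range.

ROBOT

A 6-joint arm with a two-finger parallel gripper is mounted at the origin on the work surface. World frame = base frame: x ahead of the robot, y to its left, z up, the work surface at z = 0. Lengths are in m, angles in rad, forces in N, time in s.
With the tool pointing down it reaches from about 0.35 to 0.875 m from the base axis. Payload 4.2 kg.
Tool frame: the origin (TCP) lies midway between the tips of the shut fingers; the grasp point (between the pads) lies 19 mm behind it (tcp_to_grasp is the distance from the TCP to the grasp point, in m); z points along the fingers, y is the line along which they close (so a half turn about z gives the same grasp; the last joint's range is limited). The gripper opens to 87 mm and grips with 3 to 60 N. Pads are 19 mm wide; open, the fingers measure 117 mm over their backs; the gripper's body (75 mm by 190 mm) begins 51 mm behind the grasp point.
Start: joints at [1.583, 0.385, 0.008, 0, -1.194, -0.259], TCP at [0.153, 0.606, 0.223] pointing down, gripper open.
Joint ranges: [-3.14, 3.14], [-1.21, 2.06], [-1.07, 1.41], [-3.16, 2.05], [-2.99, -0.16], [-3.1, 3.1]. Speed limits (rad/s): [2.79, 2.79, 3.14, 3.14, 3.14, 3.14].

INTERFACE

Orientations are given as [roll, pitch, yaw] about the fixed x, y, z axes, in that order (R = Rz(yaw) Ry(pitch) Rx(roll)).
In Python, from workcell import get_obs, get_image, finish_job, tcp_to_grasp gives the robot as it stands.
- The arm moves only by the tool arm_command, never from a script. Its argument "plan" is a list of rows, each a list of 6 numbers: the shift along the tool's x, y, z in m, then the turn, a rotation vector about the tool's x, y, z in degrees. In form: [[dx, dy, dz, rx, ry, rz], ...]. A call has 1 to 20 rows; each row is the pose to reach, as a shift and turn from the pose commanded when the call began, along the tool's axes at that moment; what a row does not reach only later rows make up. A row lasts 1/10 s, in which the tool goes at most 50 mm and 8.59 degrees, less where a joint would pass 70% of its speed; a pose out of reach is approached as far as the arm can. A call with a gripper value outside its range is refused whole. "jaw" is the opening, from 0 (shut) to 1 (fully open), set as the call begins (left out, the last holds). The fingers move at their own pace and stop on an object; "grip_force" is the grip in N (left out, the last holds). Time passes only in rows, so rows that repeat a pose let the fingers close. It gives the time, the measured TCP pose, the force, the opening and the grip force at its end, in the units of the state.
- get_obs(): the state, without advancing time (a new reading comes with each control period).
- get_image(name): name is "side" or "top" or "wrist"; returns a dict with "color" (420x560x3 uint8, blue, green, red), "mtx" (3x3 intrinsics, pixels), "rvec" (rotation vector, rad) and "tvec" (3), from world to camera coordinates, as OpenCV has them; the wrist camera has in their place "mount" (4x4, takes a point from camera to tool coordinates, whose origin is the TCP and whose axes are the flange's). Camera axes: x right, y down, z forward; pixel columns grow to the right and rows downward; lengths in m; the calibration is good to about 2 mm. A picture is of the moment at which its call begins: read the wrist's pose just before it. There is no depth.
- finish_job(): hands the job in; it is judged then, once.
The state is a dict: "time": time; "qpos": joint angles; "joint_velocities": joint speeds; "joint_torque": joint torques, N m; "position": TCP position; "tool_rot": TCP orientation; "ft_force": force on the tool from outside, world axes, zero at the start; "ft_torque": the same for the moment, N m; "gripper_width": finger opening in m; "grasp_force": force on a finger pad.
Only numpy, scipy, OpenCV 4.12 (cv2) and the standard library are available. Lean on these libraries where they do the work, as an engineer would, in place of code of your own. Each camera call takes 0.05 s, during which the arm holds its last target. There are 200 camera calls.

## Working session

There is one attempt and no reset: what is moved stays moved. The work goes in short steps, Python scripts to look and compute and a tool call to move; the robot and the scene stay as the last step left them, time stands still between calls to the robot, and variables do not carry over. Pictures are saved under pics/ and viewed, at most 10 in all, crops included, and the job is handed in when it is done.

Besides the shell and the picture viewer there is one more tool, called as name(argument=value, ...), one argument or row to a line, values as JSON. arm_command: Moves the arm, as the interface text tells. Its arguments: {"type":"object","properties":{"plan":{"type":"array","items":{"type":"array","items":{"type":"number"}}},"jaw":{"type":"number"},"grip_force":{"type":"number"}},"required":["plan"]}

```bash
mkdir -p pics; ls
python3 - <<'E'
from workcell import *
import cv2
o=get_obs();print({k:o[k] for k in('time','position','tool_rot','gripper_width','ft_force')},tcp_to_grasp)
for n in('top','side'):
    i=get_image(n);cv2.imwrite(f'pics/{n}1.png',i['color'])
    print(n,i['mtx'],i['rvec'],i['tvec'])
E
```

```text
pics
{'time': 0.0, 'position': array([0.15252391, 0.60548739, 0.22145214]), 'tool_rot': array([ 3.13941966e+00, -7.95748635e-05, -2.47020439e-01]), 'gripper_width': 0.08694226028741507, 'ft_force': array([ 1.12338806, -0.92553245, -0.61548804])} 0.0187
top [[413.66771837   0.         278.73601134]
 [  0.         413.66771837 206.33678858]
 [  0.           0.           1.        ]] [ 2.25517433 -1.94510439  0.20312477] [0.00196157 0.62658213 1.04541779]
side [[423.17903082   0.         288.58796053]
 [  0.         423.17903082 210.32981988]
 [  0.           0.           1.        ]] [ 2.15763177 -0.89380161  0.37045273] [-0.38266072  0.40249248  0.86646959]
```

View pics/top1.png

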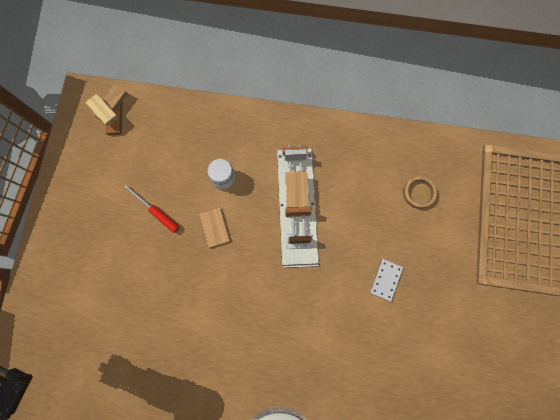

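View pics/side1.png

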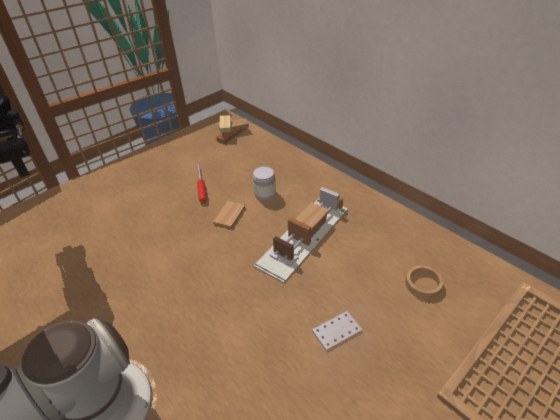

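The top view shows the blank at about (214,228), the template at (387,280), the jig from (300,150) to (300,265), the tin at (221,173) and the tape ring at (421,193). I'll enlarge it to read the corners.

Run:
```python
import cv2
i=cv2.imread('pics/top1.png')
c=lambda x,y,w,h:cv2.resize(i[y:y+h,x:x+w],None,fx=6,fy=6,interpolation=cv2.INTER_CUBIC)
import numpy as np
a=c(195,202,42,50);b=c(365,255,45,50);j=cv2.resize(i[142:272,270:326],None,fx=4,fy=4,interpolation=cv2.INTER_CUBIC)
W=np.zeros((600,800,3),np.uint8);W[:300,:252]=a;W[300:600,:270]=b;W[:520,300:524]=j
cv2.imwrite('pics/crop1.png',W)
```

```text
(no output)
```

View pics/crop1.png

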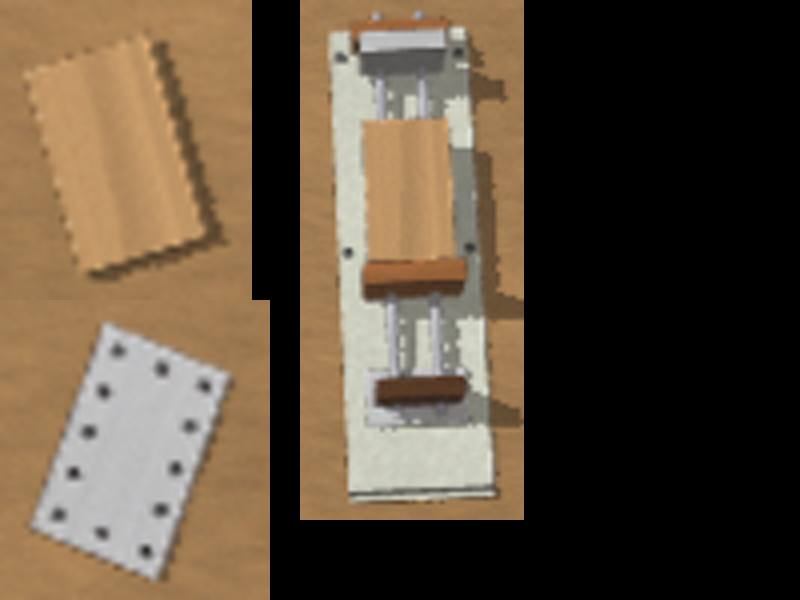

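```bash
cat > h.py <<'E'
import numpy as np,cv2
from workcell import *
from scipy.optimize import least_squares
from scipy.spatial.transform import Rotation as R
def toworld(px,K,Rcw,t,z):
    """pixels -> world points at height z; Rcw,t world to camera"""
    d=np.c_[np.array(px,float),np.ones(len(px))]@np.linalg.inv(K).T@Rcw
    C=-Rcw.T@t; return C+d*((z-C[2])/d[:,2])[:,None]
def wristcam():
    o=get_obs();i=get_image('wrist');T=np.eye(4)
    T[:3,:3]=R.from_euler('xyz',o['tool_rot']).as_matrix();T[:3,3]=o['position']
    M=np.linalg.inv(T@np.array(i['mount'])); return i['color'],i['mtx'],M[:3,:3],M[:3,3]
def fit(P,L):
    """planar pose x,y,yaw with local points L matching P"""
    f=lambda v:(L@np.array([[np.cos(v[2]),np.sin(v[2])],[-np.sin(v[2]),np.cos(v[2])]])+v[:2]-P[:,:2]).ravel()
    s=min((least_squares(f,[*P[:,:2].mean(0),a]) for a in(-2,-1,0,1,2,3)),key=lambda s:s.cost)
    return s.x,np.round(f(s.x)*1000,1)
rect=np.array([[.05,.03],[.05,-.03],[-.05,-.03],[-.05,.03]])
def topcam():
    i=get_image('top');return i['color'],i['mtx'],cv2.Rodrigues(np.array(i['rvec']))[0],np.array(i['tvec']).ravel()
E
python3 - <<'E'
from h import *
c,K,Rm,t=topcam()
px=lambda a,ox,oy,u0,v0,s:[(u0+(u-ox+.5)/s-.5,v0+(v-oy+.5)/s-.5) for u,v in a]
b=px([(25,72),(148,36),(210,235),(90,275)],0,0,195,202,6)
m=px([(105,323),(232,375),(158,578),(32,525)],0,300,365,255,6)
j=px([(330,30),(467,28),(497,497),(348,499)],300,0,270,142,4)
bb=px([(363,119),(447,119),(452,259)],300,0,270,142,4)
print('blank',fit(toworld(b,K,Rm,t,.012),rect))
print('tmpl',fit(toworld(m,K,Rm,t,.008),rect))
print('jig',fit(toworld(j,K,Rm,t,.006),np.array([[.185,.05],[.185,-.05],[-.155,-.05],[-.155,.05]])))
P=toworld(bb,K,Rm,t,.052);print('bb',P,fit(P,rect[:3]))
for n,p,z in(('tin',(221,165),.085),('tape',(421,192),.024),('sd',(178,231),.01),('sd',(127,186),.01)):print(n,toworld([p],K,Rm,t,z))
i=get_image('wrist');print(i['mtx'],i['mount'])
o=get_obs();print(R.from_euler('xyz',o['tool_rot']).as_matrix())
E
```

```text
blank (array([0.54546311, 0.26454882, 0.47319495]), array([-0.8, -0.4,  1.2,  0. ,  0.3, -0.8, -0.7,  1.2]))
tmpl (array([ 0.47310844, -0.22489674, -0.25116405]), array([ 0.7, -0.9,  0.9,  0.6, -0.8,  0.3, -0.8,  0. ]))
jig (array([0.62642978, 0.0415958 , 0.18605163]), array([-0.8, -0.5,  1.5, -0.1,  0.7,  1.7, -1.4, -1.1]))
bb [[0.72272899 0.09068946 0.052     ]
 [0.73126777 0.03321691 0.052     ]
 [0.63368156 0.01667852 0.052     ]] (array([0.67786191, 0.05411874, 0.15777503]), array([-0.2,  0.9,  0.7, -0.9, -0.5, -0. ]))
tin [[0.7050442  0.26380176 0.085     ]]
tape [[ 0.72745339 -0.29386771  0.024     ]]
sd [[0.52031988 0.36290828 0.01      ]]
sd [[0.62605852 0.53208379 0.01      ]]
[[327.59925997   0.         282.71851508]
 [  0.         327.59925997 209.57236525]
 [  0.           0.           1.        ]] [[-4.10921070e-04 -9.67860431e-01 -2.51487610e-01  6.71187886e-02]
 [ 9.99999541e-01 -1.80031927e-04 -9.41100449e-04  2.96786159e-04]
 [ 8.65578087e-04 -2.51487881e-01  9.67860060e-01 -1.62543362e-01]
 [ 0.00000000e+00  0.00000000e+00  0.00000000e+00  1.00000000e+00]]
[[ 9.69677948e-01 -2.44386223e-01 -2.24454559e-04]
 [-2.44386308e-01 -9.69677115e-01 -1.27518171e-03]
 [ 9.39883914e-05  1.29136920e-03 -9.99999162e-01]]
```

```bash
cat >> h.py <<'E'
def move(p,yaw):
    o=get_obs();A=R.from_euler('xyz',o['tool_rot']);B=R.from_euler('xyz',[np.pi,0,yaw])
    print('shift',np.round(A.inv().apply(np.array(p)-o['position']),4),'turn',np.round((A.inv()*B).as_rotvec(degrees=True),2),'t',round(o['time'],2))
E
python3 - <<'E'
from h import *
move([.66,.05,.24],.18)
E
```

```text
shift [ 0.6279  0.4149 -0.0175] turn [ 7.000e-02  1.000e-02 -2.446e+01] t 0.2
```

arm_command(
  plan=[
    [0.628,0.415,-0.0175,0,0,-24.46],
    [0.628,0.415,-0.0175,0,0,-24.46],
    [0.628,0.415,-0.0175,0,0,-24.46],
    [0.628,0.415,-0.0175,0,0,-24.46],
    [0.628,0.415,-0.0175,0,0,-24.46],
    [0.628,0.415,-0.0175,0,0,-24.46],
    [0.628,0.415,-0.0175,0,0,-24.46],
    [0.628,0.415,-0.0175,0,0,-24.46],
    [0.628,0.415,-0.0175,0,0,-24.46],
    [0.628,0.415,-0.0175,0,0,-24.46],
    [0.628,0.415,-0.0175,0,0,-24.46],
    [0.628,0.415,-0.0175,0,0,-24.46],
    [0.628,0.415,-0.0175,0,0,-24.46],
    [0.628,0.415,-0.0175,0,0,-24.46],
    [0.628,0.415,-0.0175,0,0,-24.46],
    [0.628,0.415,-0.0175,0,0,-24.46],
    [0.628,0.415,-0.0175,0,0,-24.46],
    [0.628,0.415,-0.0175,0,0,-24.46],
    [0.628,0.415,-0.0175,0,0,-24.46],
    [0.628,0.415,-0.0175,0,0,-24.46],
  ],
  jaw=1,
)

```text
time: 2.2
position: [0.6597, 0.0515, 0.2406]
tool_rot: [-3.141, -0.001, 0.182]
ft_force: [1.1, -1.1, 0.7]
gripper_width: 0.0868
grasp_force: 0.0
```

Run:
```python
from h import *
o=get_obs();c,K,Rm,t=wristcam();cv2.imwrite('pics/w1.png',c)
np.savez('w1.npz',K=K,R=Rm,t=t);print(o['position'],o['tool_rot'],o['time'],o['joint_velocities'].max())
cv2.imwrite('pics/w1b.png',cv2.resize(c,(784,588),interpolation=cv2.INTER_CUBIC))
move([.545,.265,.16],.473)
```

```text
[0.65966619 0.05147835 0.24060285] [-3.14142914e+00 -5.76567061e-04  1.82045354e-01] 2.2 0.0030766206020519586
shift [-0.0742 -0.2309  0.0806] turn [ -0.    -0.04 -16.68] t 2.25
```

View pics/w1b.png

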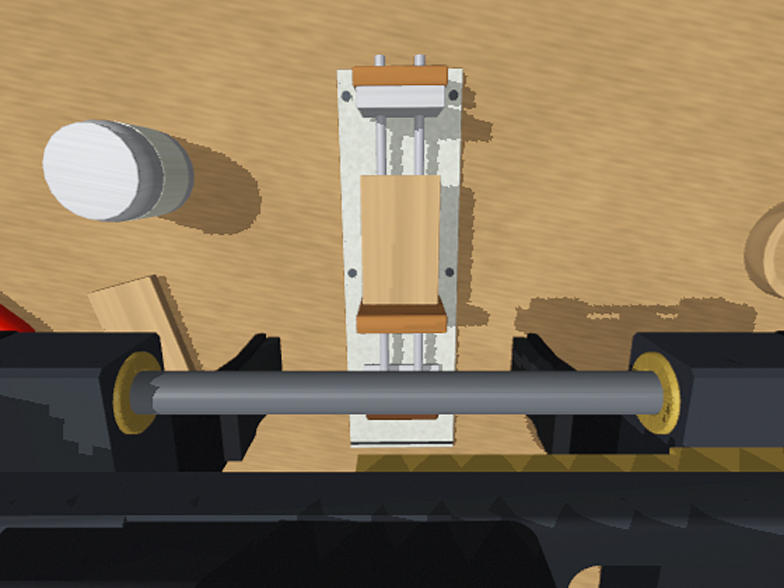

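Run:
```python
from h import *
d=np.load('w1.npz');K,Rm,t=d['K'],d['R'],d['t']
g=cv2.cvtColor(cv2.imread('pics/w1.png'),cv2.COLOR_BGR2GRAY)
def sub(p):
    p=(np.array(p,np.float32)+.5)/1.4-.5
    q=cv2.cornerSubPix(g,p.reshape(-1,1,2).copy(),(3,3),(-1,-1),(3,30,.01)).reshape(-1,2)
    print(np.round((q-p)*1.4,1).tolist());return q
def raw(p):return (np.array(p)+.5)/1.4-.5
bbp=[(361,175.5),(440,176),(438.5,305),(361.5,304)]
for f in(raw,sub):
  P=toworld(f(bbp),K,Rm,t,.052);v=fit(P,rect);print('bb',v)
  Q=toworld(f([(338,70),(463,69),(453,446),(351,446)]),K,Rm,t,.006)
  w=fit(Q,np.array([[.185,.05],[.185,-.05],[-.155,-.05],[-.155,.05]]));print('jig',w)
  x,y,a=w[0];print('seat',x+.05*np.cos(a),y+.05*np.sin(a))
# back edge only of base blank (fence may hide the front)
  F=toworld(f([(358,314),(446,314)]),K,Rm,t,.070);print('fence top inner',F)
C=-Rm.T@t;print(C)
w=cv2.resize(cv2.imread('pics/w1.png')[115:245,235:335],None,fx=5,fy=4.5,interpolation=cv2.INTER_CUBIC)
cv2.imwrite('pics/w1c.png',w)
```

```text
bb (array([0.67665137, 0.05192785, 0.17793756]), array([ 0.2,  0.6,  0.6, -0.7, -0.2,  0.7, -0.6, -0.6]))
jig (array([0.62510307, 0.04094204, 0.18823648]), array([ 1. ,  0.5,  1.1, -0.2, -0.7, -0.2, -1.3, -0.1]))
seat 0.6742198583250391 0.05029837901019217
fence top inner [[0.61970142 0.07409924 0.07      ]
 [0.63179065 0.00839987 0.07      ]]
[[-0.5, -1.0], [-3.799999952316284, -2.9000000953674316], [0.0, 0.0], [-1.100000023841858, -2.4000000953674316]]
bb (array([0.67764515, 0.05314212, 0.18549316]), array([ 0.3,  1.7,  0.2, -2.3,  1.1,  1.6, -1.5, -1. ]))
[[-1.2000000476837158, -0.30000001192092896], [-1.100000023841858, -0.5], [-1.399999976158142, -4.0], [-0.6000000238418579, -3.0999999046325684]]
jig (array([0.62697957, 0.04225001, 0.18855251]), array([ 2.8,  0.9,  2.8,  0.2, -2.9, -1.2, -2.7,  0.1]))
seat 0.6760933991191778 0.05162187533436759
[[-1.899999976158142, 1.399999976158142], [0.5, 0.8999999761581421]]
fence top inner [[0.61833265 0.07537104 0.07      ]
 [0.63118181 0.00791515 0.07      ]]
[0.72553334 0.06382515 0.40318597]
```

View pics/w1c.png

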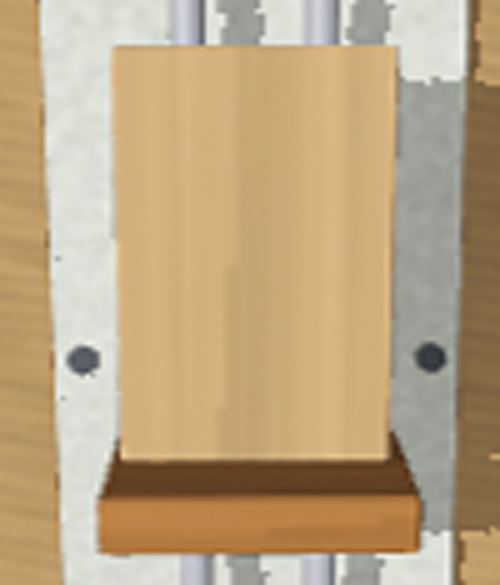

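arm_command(
  plan=[
    [-0.094,-0.231,0.08,0,0,-16.7],
    [-0.094,-0.231,0.08,0,0,-16.7],
    [-0.094,-0.231,0.08,0,0,-16.7],
    [-0.094,-0.231,0.08,0,0,-16.7],
    [-0.094,-0.231,0.08,0,0,-16.7],
    [-0.094,-0.231,0.08,0,0,-16.7],
    [-0.094,-0.231,0.08,0,0,-16.7],
    [-0.094,-0.231,0.08,0,0,-16.7],
    [-0.094,-0.231,0.08,0,0,-16.7],
    [-0.094,-0.231,0.08,0,0,-16.7],
  ],
)

```text
time: 3.25
position: [0.5273, 0.2596, 0.1606]
tool_rot: [-3.141, -0.001, 0.47]
ft_force: [1.1, -0.7, 0.2]
gripper_width: 0.0869
grasp_force: 0.0
```

Run:
```python
from h import *
o=get_obs();c,K,Rm,t=wristcam();cv2.imwrite('pics/w2.png',c)
np.savez('w2.npz',K=K,R=Rm,t=t);print(o['position'],o['tool_rot'],o['time'])
```

```text
[0.52733839 0.25959227 0.16058936] [-3.14144908e+00 -1.02749075e-03  4.69501922e-01] 3.25
```

View pics/w2.png

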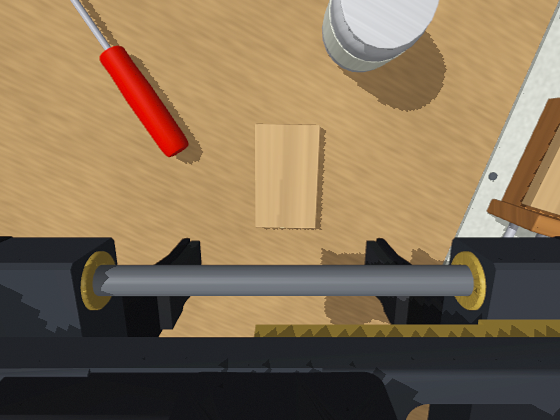

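The base blank's front edge stands close to the fence. In w2 the loose blank has its corners at (255,124), (320,125), (322,229) and (255,228), with clear space for the fingers.

Run:
```python
from h import *
d=np.load('w1.npz');K,Rm,t=d['K'],d['R'],d['t']
s=lambda p:[(235+(x+.5)/5-.5,115+(y+.5)/4.5-.5) for x,y in p]
P=toworld(s([(112,45),(399,45),(391,461),(121,461)]),K,Rm,t,.052);v=fit(P,rect);print('bb',v)
F=toworld(s([(99,496),(420,496),(98,552),(421,552)]),K,Rm,t,.07);w=fit(F,np.array([[0,.035],[0,-.035],[-.015,.035],[-.015,-.035]]));print('fence',w)
p=(raw:=(np.array([(338,70),(463,69),(453,446),(351,446)])+.5)/1.4-.5)
w=fit(toworld(p,K,Rm,t,.006),np.array([[.185,.05],[.185,-.05],[-.155,-.05],[-.155,.05]]))[0]
rel=lambda v,w:(np.array([[np.cos(w[2]),np.sin(w[2])],[-np.sin(w[2]),np.cos(w[2])]])@(v[:2]-w[:2]))
print('jig',w,'bb in jig',rel(v[0],w),v[0][2]-w[2])
d=np.load('w2.npz')
b=fit(toworld([(255,124),(320,125),(322,229),(255,228)],d['K'],d['R'],d['t'],.012),rect);print('blank',b)
b=b[0];move([b[0],b[1],.004],b[2])
```

```text
bb (array([0.67720972, 0.05202929, 0.18417308]), array([ 0.1,  0.2,  0.3, -0.2, -0.1,  0.1, -0.2, -0.1]))
fence (array([0.62540274, 0.04170778, 0.18210355]), array([ 0.3,  0.9,  0.7, -0.8, -0.6,  0.2, -0.4, -0.4]))
jig [0.62510307 0.04094204 0.18823648] bb in jig [0.05326095 0.00114085] -0.004063401968315922
blank (array([0.54475916, 0.26374575, 0.4748035 ]), array([-0.5, -0.6,  0.7, -0.2, -1. ,  3.7,  0.8, -2.9]))
shift [0.0174 0.0043 0.1565] turn [-0.01 -0.05 -0.3 ] t 3.3
```

arm_command(
  plan=[
    [0.0174,0.0043,0.08,0,0,-0.3],
    [0.0174,0.0043,0.08,0,0,-0.3],
    [0.0174,0.0043,0.125,0,0,-0.3],
    [0.0174,0.0043,0.145,0,0,-0.3],
    [0.0174,0.0043,0.1565,0,0,-0.3],
    [0.0174,0.0043,0.1565,0,0,-0.3],
    [0.0174,0.0043,0.1565,0,0,-0.3],
  ],
)

```text
time: 4.0
position: [0.5449, 0.2651, 0.0047]
tool_rot: [-3.141, -0.002, 0.477]
ft_force: [0.2, -0.2, 0.0]
gripper_width: 0.0868
grasp_force: 0.0
```

arm_command(
  plan=[
    [0,0,0,0,0,0],
    [0,0,0,0,0,0],
    [0,0,0,0,0,0],
    [0,0,0,0,0,0],
    [0,0,0,0,0,0],
    [0,0,0,0,0,0],
    [0,0,0,0,0,0],
    [0,0,0,0,0,0],
    [0,0,0,0,0,0],
  ],
  jaw=0.5,
  grip_force=25,
)

```text
time: 4.9
position: [0.544, 0.2648, 0.004]
tool_rot: [-3.142, -0.0, 0.477]
ft_force: [-1.5, 0.9, 4.8]
gripper_width: 0.0598
grasp_force: 24.9
```

Run:
```python
from h import *
o=get_obs();print(o['position'],o['tool_rot'])
Rw=R.from_euler('xyz',o['tool_rot'])
print('blank rel tool',Rw.inv().apply(np.array([.54476,.26375,0])-o['position']))
bx,by,a=.67721,.05203,.1842
move([bx,by,.2],a)
```

```text
[0.54395048 0.26482671 0.00397789] [-3.14158401e+00 -4.14034422e-04  4.77021366e-01]
blank rel tool [0.00022315 0.00132823 0.00397797]
shift [ 0.0208  0.2502 -0.196 ] turn [-0.   -0.02 16.78] t 4.9
```

arm_command(
  plan=[
    [0,0,-0.04,0,0,0],
    [0,0,-0.08,0,0,0],
    [0,0,-0.12,0,0,0],
    [0.0208,0.25,-0.15,0,0,16.78],
    [0.0208,0.25,-0.15,0,0,16.78],
    [0.0208,0.25,-0.15,0,0,16.78],
    [0.0208,0.25,-0.15,0,0,16.78],
    [0.0208,0.25,-0.15,0,0,16.78],
    [0.0208,0.25,-0.15,0,0,16.78],
    [0.0208,0.25,-0.15,0,0,16.78],
    [0.0208,0.25,-0.15,0,0,16.78],
    [0.0208,0.25,-0.15,0,0,16.78],
  ],
)

```text
time: 6.1
position: [0.6762, 0.0535, 0.1531]
tool_rot: [-3.141, 0.001, 0.186]
ft_force: [-0.4, 0.4, -1.2]
gripper_width: 0.0596
grasp_force: 24.9
```

Run:
```python
from h import *
o=get_obs();print(o['position'],o['tool_rot'],o['gripper_width'],o['ft_force'])
move([.6770,.0520,.0575],.1842)
```

```text
[0.67624495 0.0534904  0.1530599 ] [-3.14141875e+00  1.06011141e-03  1.85766698e-01] 0.05955478508372653 [-0.3973211  0.3859526 -1.1702208]
shift [0.0006 0.0016 0.0956] turn [-0.01  0.06  0.09] t 6.1
```

arm_command(
  plan=[
    [0.0006,0.0016,0.04,0,0,0.1],
    [0.0006,0.0016,0.07,0,0,0.1],
    [0.0006,0.0016,0.085,0,0,0.1],
    [0.0006,0.0016,0.092,0,0,0.1],
    [0.0006,0.0016,0.0945,0,0,0.1],
    [0.0006,0.0016,0.0955,0,0,0.1],
    [0.0006,0.0016,0.0955,0,0,0.1],
  ],
)

```text
time: 6.8
position: [0.6788, 0.051, 0.0595]
tool_rot: [-3.142, -0.003, 0.183]
ft_force: [-0.4, 0.6, -0.8]
gripper_width: 0.0598
grasp_force: 24.9
```

Run:
```python
from h import *
o=get_obs();print(o['position'],o['tool_rot'],o['gripper_width'],o['ft_force'])
move([.6770,.0520,.0565],.1842)
```

```text
[0.67883067 0.05097826 0.05949989] [-3.14151869e+00 -2.61667087e-03  1.82537289e-01] 0.059817200935580184 [-0.39789189  0.57838792 -0.75571709]
shift [-0.0016 -0.0013  0.003 ] turn [-0.   -0.15 -0.1 ] t 6.8
```

```bash
cat >> h.py <<'E'
def avg(n=8):
    A=[]
    for _ in range(n): o=get_obs();A.append([*o['position'],*(o['tool_rot']%(2*np.pi)),*o['ft_force']]);get_image('wrist')
    A=np.array(A);return A.mean(0),A.std(0)
E
python3 - <<'E'
from h import *
m,s=avg();print(m.round(4),s.round(4))
E
```

```text
[ 0.6785  0.0508  0.059   3.1417  6.2815  0.1823  0.0921  0.2921 -0.5798] [3.000e-04 1.000e-04 4.000e-04 0.000e+00 7.000e-04 2.000e-04 4.591e-01
 5.057e-01 4.686e-01]
```

```bash
cat >> h.py <<'E'
def amove(p,yaw,n=4):
    m,s=avg(n);A=R.from_euler('xyz',m[3:6]);B=R.from_euler('xyz',[np.pi,0,yaw])
    print('at',m[:6].round(4),'F',m[6:].round(1),'shift',np.round(A.inv().apply(np.array(p)-m[:3]),4),'turn',np.round((A.inv()*B).as_rotvec(degrees=True),2),'t',round(get_obs()['time'],2))
E
python3 - <<'E'
from h import *
amove([.6770,.0520,.0570],.1842)
E
```

```text
at [0.678  0.0506 0.0582 3.1416 4.7123 0.1821] F [ 0.  -0.1 -1.2] shift [-0.0012 -0.0015 -0.0007] turn [ 9.000e-02 -9.001e+01 -9.000e-02] t 7.4
```

arm_command(
  plan=[
    [0,0,0,0,0,0],
    [0,0,0,0,0,0],
    [0,0,0,0,0,0],
    [0,0,0,0,0,0],
    [0,0,0,0,0,0],
    [0,0,0,0,0,0],
  ],
)

```text
time: 8.0
position: [0.6779, 0.0507, 0.058]
tool_rot: [3.142, 0.0, 0.182]
ft_force: [0.2, -0.6, 0.0]
gripper_width: 0.0602
grasp_force: 24.9
```

```bash
sed -i "s/\*(o\['tool_rot'\]%(2\*np.pi))/o['tool_rot'][0]%(2*np.pi),*o['tool_rot'][1:]/" h.py
python3 - <<'E'
from h import *
amove([.6770,.0520,.0560],.1842)
E
```

```text
at [0.6779 0.0507 0.058  3.1416 0.     0.1822] F [ 0.1  0.  -0.9] shift [-0.0007 -0.0015  0.002 ] turn [ 0.    0.   -0.11] t 8.2
```

arm_command(
  plan=[
    [-0.0007,-0.0015,0,0,0,-0.1],
    [-0.0007,-0.0015,0,0,0,-0.1],
    [-0.0007,-0.0015,0.0005,0,0,-0.1],
    [-0.0007,-0.0015,0.001,0,0,-0.1],
    [-0.0007,-0.0015,0.0015,0,0,-0.1],
    [-0.0007,-0.0015,0.002,0,0,-0.1],
    [-0.0007,-0.0015,0.002,0,0,-0.1],
    [-0.0007,-0.0015,0.002,0,0,-0.1],
  ],
)

```text
time: 9.0
position: [0.677, 0.052, 0.056]
tool_rot: [3.142, 0.0, 0.184]
ft_force: [0.1, 0.2, -1.7]
gripper_width: 0.0595
grasp_force: 24.9
```

Run:
```python
from h import *
amove([.6770,.0520,.0555],.1842)
```

```text
at [ 0.677   0.052   0.056   3.1416 -0.      0.1839] F [-0.  -0.1 -0.5] shift [ 0.     -0.      0.0005] turn [ 0.   -0.   -0.02] t 9.2
```

arm_command(
  plan=[
    [0,0,0.0004,0,0,0],
    [0,0,0.0007,0,0,0],
    [0,0,0.0007,0,0,0],
    [0,0,0.0007,0,0,0],
  ],
)

```text
time: 9.6
position: [0.677, 0.052, 0.056]
tool_rot: [3.141, -0.0, 0.184]
ft_force: [-2.1, 0.1, 4.4]
gripper_width: 0.0596
grasp_force: 24.9
```

arm_command(
  plan=[
    [0,0,0,0,0,0],
    [0,0,0,0,0,0],
    [0,0,0,0,0,0],
    [0,0,0,0,0,0],
    [0,0,0,0,0,0],
    [0,0,-0.03,0,0,0],
    [-0.04,0,-0.08,0,0,0],
    [-0.08,0,-0.12,0,0,0],
    [-0.08,0,-0.14,0,0,0],
    [-0.08,0,-0.14,0,0,0],
    [-0.08,0,-0.14,0,0,0],
    [-0.08,0,-0.14,0,0,0],
    [-0.08,0,-0.14,0,0,0],
    [-0.08,0,-0.14,0,0,0],
    [-0.08,0,-0.14,0,0,0],
  ],
  jaw=0.9,
)

```text
time: 11.1
position: [0.5983, 0.0373, 0.1943]
tool_rot: [3.141, 0.002, 0.184]
ft_force: [-0.4, 0.2, 0.6]
gripper_width: 0.0783
grasp_force: 0.0
```

Run:
```python
from h import *
m,s=avg(4);print(m[:6].round(4),s[:3].round(5))
o=get_obs();c,K,Rm,t=wristcam();cv2.imwrite('pics/w3.png',c)
np.savez('w3.npz',K=K,R=Rm,t=t)
P=np.array([.677,.052,.064])@Rm.T+t;u=(P@K.T);u=u[:2]/u[2];print(u)
x0,y0=int(u[0])-65,int(u[1])-75
print(x0,y0)
cv2.imwrite('pics/w3c.png',cv2.resize(c[y0:y0+150,x0:x0+130],None,fx=4,fy=4,interpolation=cv2.INTER_CUBIC))
```

```text
[5.9830e-01 3.7400e-02 1.9460e-01 3.1414e+00 1.2000e-03 1.8390e-01] [2.0e-05 2.0e-05 2.4e-04]
[283.32952739 109.02083255]
218 34
```

View pics/w3c.png

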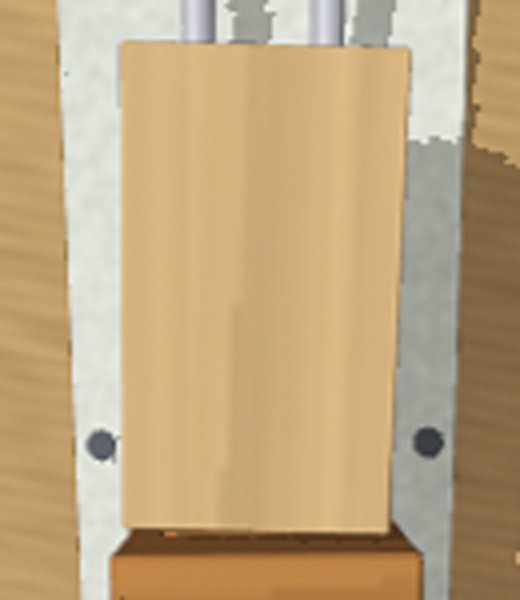

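Run:
```python
from h import *
d=np.load('w3.npz');K,Rm,t=d['K'],d['R'],d['t']
s=lambda p:[(218+(x+.5)/4-.5,34+(y+.5)/4-.5) for x,y in p]
v=fit(toworld(s([(121,42),(410,49),(388,532),(125,527)]),K,Rm,t,.064),rect);print('blank',v)
w=fit(toworld(s([(113,553),(422,553)]),K,Rm,t,.07),np.array([[0,.035],[0,-.035]]));print('fence',w)
# side edge of blank fully: right edge line
move([.473,-.225,.18],-.251)
```

```text
blank (array([0.67759937, 0.05253744, 0.16377906]), array([ 0.4,  0.5,  0.6, -0.3, -0.4, -0.6, -0.6,  0.5]))
fence (array([0.62485532, 0.04125821, 0.18361947]), array([-0.2,  1. ,  0.2, -1. ]))
shift [-0.1713  0.235   0.0153] turn [1.000e-02 1.000e-02 2.492e+01] t 11.35
```

arm_command(
  plan=[
    [-0.19,0.24,0.015,0,0,24.9],
    [-0.19,0.24,0.015,0,0,24.9],
    [-0.19,0.24,0.015,0,0,24.9],
    [-0.19,0.24,0.015,0,0,24.9],
    [-0.19,0.24,0.015,0,0,24.9],
    [-0.19,0.24,0.015,0,0,24.9],
    [-0.19,0.24,0.015,0,0,24.9],
    [-0.19,0.24,0.015,0,0,24.9],
    [-0.19,0.24,0.015,0,0,24.9],
    [-0.19,0.24,0.015,0,0,24.9],
    [-0.19,0.24,0.015,0,0,24.9],
    [-0.19,0.24,0.015,0,0,24.9],
    [-0.19,0.24,0.015,0,0,24.9],
    [-0.19,0.24,0.015,0,0,24.9],
  ],
  jaw=1,
)

```text
time: 12.75
position: [0.4556, -0.233, 0.1803]
tool_rot: [3.142, 0.0, -0.25]
ft_force: [-0.3, 0.1, -0.8]
gripper_width: 0.0869
grasp_force: 0.0
```

Run:
```python
from h import *
m,s=avg(6);print(m[:6].round(4),s[:3].round(5))
c,K,Rm,t=wristcam();cv2.imwrite('pics/w4.png',c)
np.savez('w4.npz',K=K,R=Rm,t=t)
P=np.array([.473,-.225,.008])@Rm.T+t;u=(P@K.T);u=u[:2]/u[2];print(u)
x,y=int(u[0]),int(u[1]);sub=c[y-90:y+90,x-90:x+90].astype(int)
mask=((sub.max(2)-sub.min(2)<45)&(sub.max(2)>110)).astype(np.uint8)
mask=cv2.morphologyEx(mask,cv2.MORPH_CLOSE,np.ones((9,9)))
n,l,st,_=cv2.connectedComponentsWithStats(mask);k=1+st[1:,4].argmax();print(st[k])
ct=max(cv2.findContours((l==k).astype(np.uint8),cv2.RETR_EXTERNAL,cv2.CHAIN_APPROX_NONE)[0],key=cv2.contourArea)
W=toworld(ct.reshape(-1,2)+[x-90,y-90],K,Rm,t,.008)[:,:2]
r=cv2.minAreaRect((W*1000).astype(np.float32));print(r)
```

```text
[ 0.4555 -0.2332  0.1803  3.1416  0.     -0.2504] [7.0e-05 1.1e-04 1.0e-05]
[270.6227721  176.77377929]
[  61   42   61   97 5680]
((471.7674255371094, -225.61471557617188), (60.656803131103516, 99.54181671142578), 75.62663269042969)
```

Run:
```python
from h import *
move([.4718,-.2256,.0025],-.2509)
```

```text
shift [ 0.0139 -0.0116  0.1779] turn [ 0.   -0.    0.01] t 13.1
```

arm_command(
  plan=[
    [0.0139,-0.0116,0.04,0,0,0],
    [0.0139,-0.0116,0.08,0,0,0],
    [0.0139,-0.0116,0.12,0,0,0],
    [0.0139,-0.0116,0.15,0,0,0],
    [0.0139,-0.0116,0.165,0,0,0],
    [0.0139,-0.0116,0.173,0,0,0],
    [0.0139,-0.0116,0.173,0,0,0],
    [0.0139,-0.0116,0.173,0,0,0],
    [0.0139,-0.0116,0.1755,0,0,0],
    [0.0139,-0.0116,0.1778,0,0,0],
    [0.0139,-0.0116,0.1778,0,0,0],
    [0.0139,-0.0116,0.1778,0,0,0],
    [0.0139,-0.0116,0.1778,0,0,0],
  ],
)

```text
time: 14.4
position: [0.4719, -0.2255, 0.0027]
tool_rot: [-3.142, -0.0, -0.251]
ft_force: [0.4, -0.7, 0.9]
gripper_width: 0.0871
grasp_force: 0.0
```

arm_command(
  plan=[
    [0,0,0,0,0,0],
    [0,0,0,0,0,0],
    [0,0,0,0,0,0],
    [0,0,0,0,0,0],
    [0,0,0,0,0,0],
    [0,0,0,0,0,0],
    [0,0,0,0,0,0],
    [0,0,0,0,0,0],
    [0,0,0,0,0,0],
  ],
  jaw=0.5,
  grip_force=40,
)

```text
time: 15.3
position: [0.4718, -0.2255, 0.0025]
tool_rot: [3.142, 0.0, -0.251]
ft_force: [-0.3, -0.1, -0.4]
gripper_width: 0.0594
grasp_force: 40.0
```

Run:
```python
from h import *
amove([.677,.052,.20],.184,6)
```

```text
at [ 4.7180e-01 -2.2550e-01  2.5000e-03  3.1416e+00  0.0000e+00 -2.5060e-01] F [-0.  -0.4 -0.4] shift [ 0.13   -0.3198 -0.1975] turn [  0.    0.  -24.9] t 15.6
```

arm_command(
  plan=[
    [0,0,-0.04,0,0,0],
    [0,0,-0.08,0,0,0],
    [0,0,-0.12,0,0,0],
    [0.13,-0.32,-0.12,0,0,-24.9],
    [0.13,-0.32,-0.12,0,0,-24.9],
    [0.13,-0.32,-0.12,0,0,-24.9],
    [0.13,-0.32,-0.12,0,0,-24.9],
    [0.13,-0.32,-0.12,0,0,-24.9],
    [0.13,-0.32,-0.12,0,0,-24.9],
    [0.13,-0.32,-0.12,0,0,-24.9],
    [0.13,-0.32,-0.12,0,0,-24.9],
    [0.13,-0.32,-0.12,0,0,-24.9],
    [0.13,-0.32,-0.09,0,0,-24.9],
    [0.13,-0.32,-0.072,0,0,-24.9],
    [0.13,-0.32,-0.072,0,0,-24.9],
    [0.13,-0.32,-0.072,0,0,-24.9],
    [0.13,-0.32,-0.072,0,0,-24.9],
    [0.13,-0.32,-0.072,0,0,-24.9],
    [0.13,-0.32,-0.072,0,0,-24.9],
    [0.13,-0.32,-0.072,0,0,-24.9],
  ],
)

```text
time: 17.6
position: [0.6772, 0.0523, 0.0751]
tool_rot: [-3.141, -0.001, 0.184]
ft_force: [0.4, -0.2, -2.4]
gripper_width: 0.0592
grasp_force: 40.0
```

Run:
```python
from h import *
amove([.6773,.0523,.067],.184,6)
```

```text
at [ 6.7710e-01  5.2300e-02  7.4800e-02  3.1416e+00 -2.0000e-04  1.8400e-01] F [ 0.3 -0.3 -1.8] shift [0.0002 0.     0.0078] turn [-0.   -0.01 -0.  ] t 17.9
```

Lower onto the pile gently, release, drop beside all three, and square them with a squeeze.

arm_command(
  plan=[
    [0.0002,0,0.003,0,0,0],
    [0.0002,0,0.006,0,0,0],
    [0.0002,0,0.0078,0,0,0],
    [0.0002,0,0.0078,0,0,0],
    [0.0002,0,0.0084,0,0,0],
    [0.0002,0,0.0087,0,0,0],
    [0.0002,0,0.0087,0,0,0],
    [0.0002,0,0.0087,0,0,0],
  ],
)

```text
time: 18.7
position: [0.6773, 0.0523, 0.0666]
tool_rot: [3.142, -0.0, 0.184]
ft_force: [-3.2, 0.4, 5.9]
gripper_width: 0.0592
grasp_force: 40.0
```

arm_command(
  plan=[
    [0,0,0,0,0,0],
    [0,0,0,0,0,0],
    [0,0,0,0,0,0],
    [0,0,0,0,0,0],
    [0,0,0,0,0,0],
    [0,0,0,0,0,0],
  ],
  jaw=0.9,
)

```text
time: 19.3
position: [0.6773, 0.0523, 0.0657]
tool_rot: [3.142, 0.0, 0.184]
ft_force: [-0.5, -0.3, 0.9]
gripper_width: 0.0783
grasp_force: 0.0
```

Run:
```python
from h import *
amove([.6773,.0523,.046],.184,5);print(get_obs()['gripper_width'])
```

```text
at [ 0.6773  0.0523  0.0658  3.1416 -0.      0.1839] F [-0.1  0.1  0.1] shift [-0.     -0.      0.0198] turn [-0. -0. -0.] t 19.55
0.07852104484137842
```

arm_command(
  plan=[
    [0,0,0.01,0,0,0],
    [0,0,0.02,0,0,0],
    [0,0,0.02,0,0,0],
    [0,0,0.02,0,0,0],
    [0,0,0.02,0,0,0],
    [0,0,0.02,0,0,0],
  ],
)

```text
time: 20.15
position: [0.6776, 0.0523, 0.0462]
tool_rot: [3.142, -0.001, 0.184]
ft_force: [0.0, 0.3, -0.0]
gripper_width: 0.0782
grasp_force: 0.0
```

arm_command(
  plan=[
    [0,0,0,0,0,0],
    [0,0,0,0,0,0],
    [0,0,0,0,0,0],
    [0,0,0,0,0,0],
    [0,0,0,0,0,0],
    [0,0,0,0,0,0],
    [0,0,0,0,0,0],
    [0,0,0,0,0,0],
    [0,0,0,0,0,0],
    [0,0,0,0,0,0],
  ],
  jaw=0.6,
  grip_force=40,
)

```text
time: 21.15
position: [0.6773, 0.0522, 0.046]
tool_rot: [3.141, -0.0, 0.184]
ft_force: [-0.8, -0.9, 1.0]
gripper_width: 0.0599
grasp_force: 39.9
```

arm_command(
  plan=[
    [0,0,0,0,0,0],
    [0,0,0,0,0,0],
    [0,0,0,0,0,0],
    [0,0,0,0,0,0],
    [0,0,0,0,0,0],
    [0,0,-0.03,0,0,0],
    [-0.04,0,-0.08,0,0,0],
    [-0.08,0,-0.12,0,0,0],
    [-0.08,0,-0.16,0,0,0],
    [-0.08,0,-0.16,0,0,0],
    [-0.08,0,-0.16,0,0,0],
    [-0.08,0,-0.16,0,0,0],
    [-0.08,0,-0.16,0,0,0],
    [-0.08,0,-0.16,0,0,0],
    [-0.08,0,-0.16,0,0,0],
  ],
  jaw=0.9,
)

```text
time: 22.65
position: [0.5985, 0.0376, 0.2044]
tool_rot: [3.141, 0.003, 0.184]
ft_force: [0.4, 0.5, 0.4]
gripper_width: 0.078
grasp_force: 0.0
```

Run:
```python
from h import *
m,s=avg(4);print(m[:6].round(4),s[:3].round(5))
c,K,Rm,t=wristcam();cv2.imwrite('pics/w5.png',c)
np.savez('w5.npz',K=K,R=Rm,t=t)
P=np.array([.677,.052,.064])@Rm.T+t;u=(P@K.T);u=u[:2]/u[2]
x0,y0=int(u[0])-65,int(u[1])-65
print(x0,y0)
cv2.imwrite('pics/w5c.png',cv2.resize(c[y0:y0+140,x0:x0+130],None,fx=4,fy=4,interpolation=cv2.INTER_CUBIC))
```

```text
[5.9860e-01 3.7600e-02 2.0490e-01 3.1413e+00 1.7000e-03 1.8390e-01] [6.0e-05 1.0e-05 3.2e-04]
218 44
```

View pics/w5c.png

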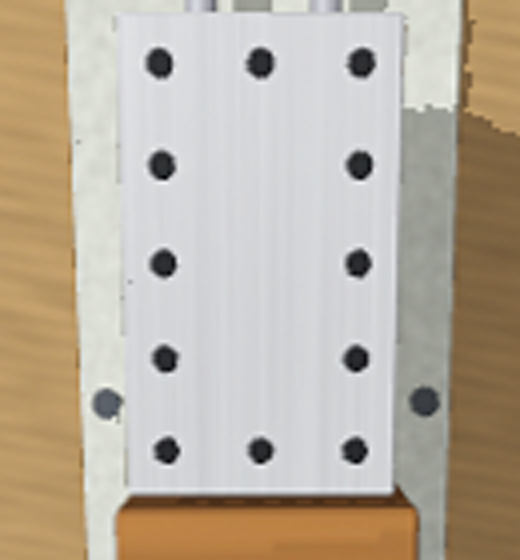

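Run:
```python
from h import *
d=np.load('w5.npz');K,Rm,t=d['K'],d['R'],d['t']
s=lambda p:[(218+(x+.5)/4-.5,44+(y+.5)/4-.5) for x,y in p]
v=fit(toworld(s([(117,14),(404,14),(394,494),(128,494)]),K,Rm,t,.072),rect);print('tmpl',v)
w=fit(toworld(s([(117,507),(418,507)]),K,Rm,t,.07),np.array([[0,.035],[0,-.035]]));print('fence',w)
# jig base plate right/left edges near pile and screws not used
amove([.5418,.0258,.12],.1845-np.pi/2,4)
```

```text
tmpl (array([0.67668331, 0.05257194, 0.18436473]), array([ 0.3,  0.4,  0.5, -0.3, -0.4, -0. , -0.4, -0.1]))
fence (array([0.62504189, 0.04142288, 0.18363356]), array([-0.1,  0.7,  0.1, -0.7]))
at [5.9870e-01 3.7600e-02 2.0580e-01 3.1416e+00 1.0000e-04 1.8400e-01] F [-0.2  0.3 -0.2] shift [-0.0581  0.0012  0.0858] turn [ 0.    0.   89.97] t 23.1
```

arm_command(
  plan=[
    [-0.058,0.0012,0,0,0,8.5],
    [-0.058,0.0012,0,0,0,17],
    [-0.058,0.0012,0,0,0,25.5],
    [-0.058,0.0012,0,0,0,34],
    [-0.058,0.0012,0,0,0,42.5],
    [-0.058,0.0012,0,0,0,51],
    [-0.058,0.0012,0,0,0,59.5],
    [-0.058,0.0012,0.02,0,0,68],
    [-0.058,0.0012,0.04,0,0,76.5],
    [-0.058,0.0012,0.06,0,0,85],
    [-0.058,0.0012,0.07,0,0,90],
    [-0.058,0.0012,0.086,0,0,90],
    [-0.058,0.0012,0.086,0,0,90],
    [-0.058,0.0012,0.086,0,0,90],
    [-0.058,0.0012,0.086,0,0,90],
    [-0.058,0.0012,0.086,0,0,90],
    [-0.058,0.0012,0.086,0,0,90],
    [-0.058,0.0012,0.086,0,0,90],
  ],
  jaw=0.4,
)

```text
time: 24.9
position: [0.542, 0.0259, 0.1203]
tool_rot: [-3.141, 0.0, -1.387]
ft_force: [-0.0, -0.4, 0.7]
gripper_width: 0.0346
grasp_force: 0.0
```

Run:
```python
from h import *
amove([.5418,.0258,.038],.1845-np.pi/2,4)
c,K,Rm,t=wristcam();cv2.imwrite('pics/w6.png',c);np.savez('w6.npz',K=K,R=Rm,t=t)
print(get_obs()['gripper_width'],get_obs()['qpos'].round(2))
```

```text
at [ 5.4190e-01  2.5900e-02  1.2010e-01  3.1421e+00  1.0000e-04 -1.3868e+00] F [ 0.2 -0.1 -0.2] shift [0.0001 0.0002 0.0821] turn [-0.03  0.   -0.03] t 25.1
0.03519537713320846 [ 0.35  0.34 -0.34  0.   -0.89 -0.16]
```

View pics/w6.png

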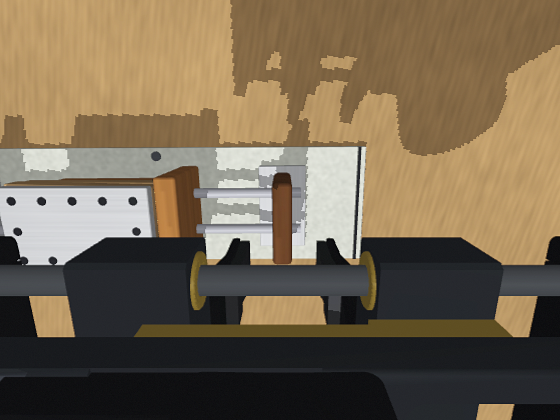

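arm_command(
  plan=[
    [0,0,0.03,0,0,0],
    [0,0,0.06,0,0,0],
    [0,0,0.075,0,0,0],
    [0,0,0.082,0,0,0],
    [0,0,0.082,0,0,0],
    [0,0,0.082,0,0,0],
    [0,0,0.082,0,0,0],
  ],
)

```text
time: 25.85
position: [0.5427, 0.0261, 0.039]
tool_rot: [-3.139, 0.0, -1.387]
ft_force: [-0.1, 0.7, 0.3]
gripper_width: 0.0347
grasp_force: 0.0
```

arm_command(
  plan=[
    [0,0,0,0,0,0],
    [0,0,0,0,0,0],
    [0,0,0,0,0,0],
    [0,0,0,0,0,0],
    [0,0,0,0,0,0],
    [0,0,0,0,0,0],
    [0,0,0,0,0,0],
    [0,0,0,0,0,0],
  ],
  jaw=0,
  grip_force=50,
)

```text
time: 26.65
position: [0.5425, 0.026, 0.0382]
tool_rot: [-3.14, -0.0, -1.386]
ft_force: [2.8, -0.1, 0.4]
gripper_width: 0.0135
grasp_force: 50.0
```

Run:
```python
from h import *
amove([.5418-.04*np.cos(.1845),.0258-.04*np.sin(.1845),.038],.1845-np.pi/2,4);print(get_obs()['gripper_width'])
c,K,Rm,t=wristcam();cv2.imwrite('pics/w7.png',c);np.savez('w7.npz',K=K,R=Rm,t=t)
```

```text
at [ 0.5425  0.026   0.0382  3.1431 -0.     -1.3864] F [ 2.6 -0.2  0.8] shift [0.0001 0.0408 0.0001] turn [-0.09 -0.   -0.01] t 26.85
0.013658475815669814
```

arm_command(
  plan=[
    [0,0.004,0,0,0,0],
    [0,0.008,0,0,0,0],
    [0,0.012,0,0,0,0],
    [0,0.016,0,0,0,0],
    [0,0.02,0,0,0,0],
    [0,0.024,0,0,0,0],
    [0,0.028,0,0,0,0],
    [0,0.032,0,0,0,0],
    [0,0.036,0,0,0,0],
    [0,0.039,0,0,0,0],
    [0,0.041,0,0,0,0],
    [0,0.042,0,0,0,0],
    [0,0.043,0,0,0,0],
    [0,0.043,0,0,0,0],
    [0,0.043,0,0,0,0],
    [0,0.043,0,0,0,0],
  ],
)

```text
time: 28.5
position: [0.502, 0.0183, 0.0382]
tool_rot: [-3.136, -0.0, -1.386]
ft_force: [9.5, -3.0, -4.5]
gripper_width: 0.0137
grasp_force: 50.0
```

Run:
```python
from h import *
u=np.array([np.cos(.1845),np.sin(.1845)])
m,s=avg(8);print(m.round(4),s[:3].round(5));print('disp',(np.array([.5425,.026])-m[:2])@u)
c,K,Rm,t=wristcam();cv2.imwrite('pics/w8.png',c);np.savez('w8.npz',K=K,R=Rm,t=t)
# predicted pixel of mark line right end in jig
q=np.array([.6252,.0414])-.1495*u+np.array([np.sin(.1845),-np.cos(.1845)])*.03
P=np.array([*q,.006])@Rm.T+t;p=P@K.T;p=p[:2]/p[2];print(p)
x,y=int(p[0]),int(p[1]);x0,y0=x-80,y-60
print(x0,y0);a=cv2.resize(c[y0:y0+110,x0:x0+130],None,fx=6,fy=5.4,interpolation=cv2.INTER_CUBIC);cv2.imwrite('pics/w8c.png',a)
```

```text
[ 5.0200e-01  1.8300e-02  3.8200e-02  3.1470e+00 -1.0000e-04 -1.3861e+00
  9.8092e+00 -2.4392e+00 -4.2202e+00] [1.e-05 1.e-05 1.e-05]
disp 0.04122805814550071
[320.92284835 189.67950692]
240 129
```

View pics/w8c.png

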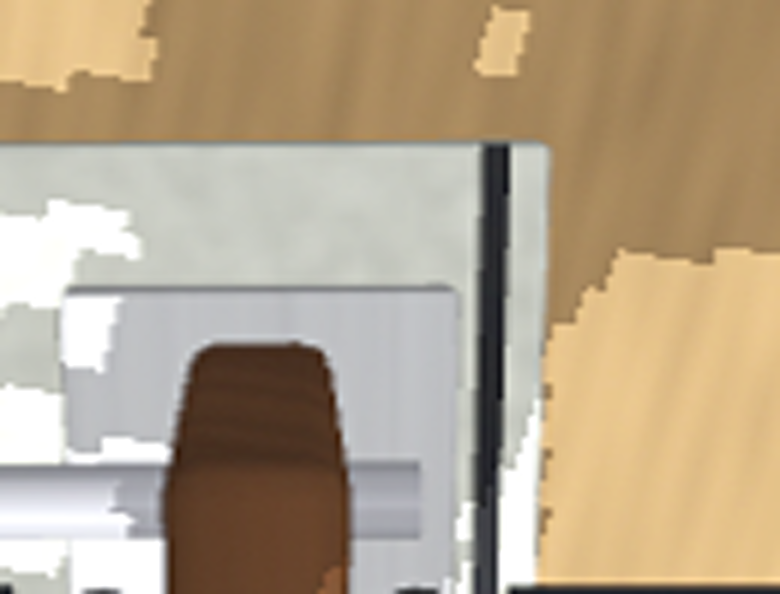

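Run:
```python
from h import *
u=np.array([np.cos(.1845),np.sin(.1845)])
d=np.load('w8.npz');K,Rm,t=d['K'],d['R'],d['t']
s=lambda p:[(240+(x+.5)/6-.5,129+(y+.5)/5.4-.5) for x,y in p]
f=toworld(s([(457.5,295),(455,480)]),K,Rm,t,.0125)[:,:2]@u
k=toworld(s([(497,147),(493,295),(488.5,480)]),K,Rm,t,.006)[:,:2]@u
e=toworld(s([(549,150)]),K,Rm,t,.006)[:,:2]@u
print(f,k,e,'need',f.mean()-k.mean())
```

```text
[0.47648633 0.47621362] [0.47239534 0.47230213 0.47212843] [0.46728591] need 0.004074674723962113
```

arm_command(
  plan=[
    [0,0.0015,0,0,0,0],
    [0,0.003,0,0,0,0],
    [0,0.0036,0,0,0,0],
    [0,0.004,0,0,0,0],
    [0,0.0041,0,0,0,0],
    [0,0.0041,0,0,0,0],
    [0,0.0041,0,0,0,0],
    [0,0.0041,0,0,0,0],
  ],
)

```text
time: 29.75
position: [0.499, 0.0177, 0.0382]
tool_rot: [-3.134, -0.0, -1.386]
ft_force: [13.1, -3.2, -6.6]
gripper_width: 0.0135
grasp_force: 50.1
```

Run:
```python
from h import *
u=np.array([np.cos(.1845),np.sin(.1845)])
m,s=avg(6);print(m.round(4),s[:3].round(5));print('disp',(np.array([.5425,.026])-m[:2])@u)
c,K,Rm,t=wristcam();cv2.imwrite('pics/w9.png',c);np.savez('w9.npz',K=K,R=Rm,t=t)
i=get_image('side');j=i['color'][170:290,240:365]
b=cv2.resize(j,None,fx=3.2,fy=3.2,interpolation=cv2.INTER_CUBIC)
q=np.array([.6252,.0414])-.1495*u+np.array([np.sin(.1845),-np.cos(.1845)])*.03
P=np.array([*q,.006])@Rm.T+t;p=P@K.T;p=p[:2]/p[2];x0,y0=int(p[0])-40,int(p[1])-45;print(x0,y0,b.shape)
a=cv2.resize(c[y0:y0+100,x0:x0+66],None,fx=6,fy=6,interpolation=cv2.INTER_CUBIC)
W=np.zeros((600,800,3),np.uint8);W[:600,:396]=a;W[:384,400:800]=b[:384,:400]
w=cv2.resize(c[150:300,0:200],None,fx=2,fy=1.4);W[385:595,400:800]=w
cv2.imwrite('pics/w9c.png',W)
```

```text
[ 4.99000e-01  1.77000e-02  3.82000e-02  3.14890e+00 -1.00000e-04
 -1.38580e+00  1.24484e+01 -3.26920e+00 -6.98250e+00] [2.e-05 1.e-05 1.e-05]
disp 0.04432493744032202
275 144 (384, 400, 3)
```

View pics/w9c.png

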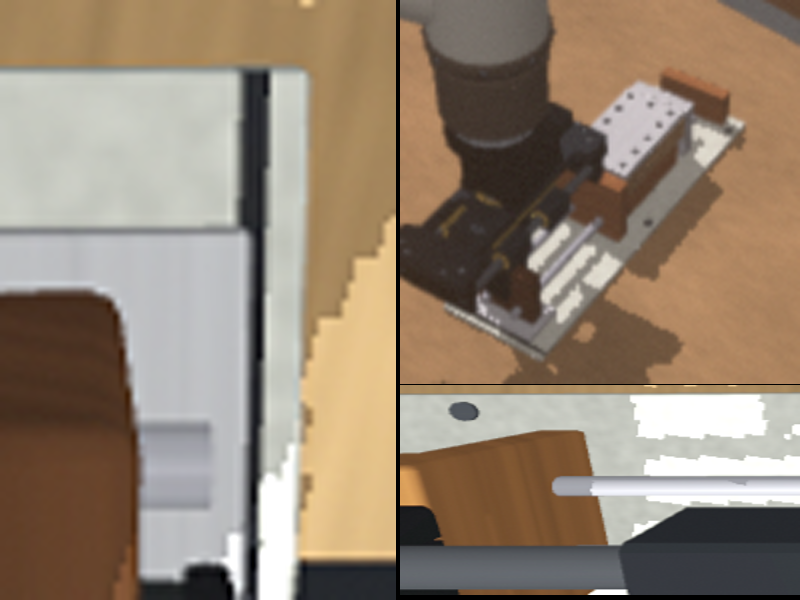

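Run:
```python
from h import *
u=np.array([np.cos(.1845),np.sin(.1845)])
d=np.load('w9.npz');K,Rm,t=d['K'],d['R'],d['t']
s=lambda p:[(275+(x+.5)/6-.5,144+(y+.5)/6-.5) for x,y in p]
f=toworld(s([(249,240),(248,400)]),K,Rm,t,.0125)[:,:2]@u
k=toworld(s([(256,75),(253,215)]),K,Rm,t,.006)[:,:2]@u
e=toworld(s([(308,80),(306,230)]),K,Rm,t,.006)[:,:2]@u
print(f,k,e,e+.0055,'need',f.mean()-k.mean())
```

```text
[0.47332978 0.47301741] [0.47244203 0.47237334] [0.46732873 0.46703424] [0.47282873 0.47253424] need 0.0007659133651355399
```

arm_command(
  plan=[
    [0,0.0004,0,0,0,0],
    [0,0.0007,0,0,0,0],
    [0,0.0009,0,0,0,0],
    [0,0.0009,0,0,0,0],
    [0,0.0009,0,0,0,0],
    [0,0.0009,0,0,0,0],
  ],
)

```text
time: 30.75
position: [0.4982, 0.0176, 0.0382]
tool_rot: [-3.134, -0.0, -1.386]
ft_force: [12.6, -3.3, -7.1]
gripper_width: 0.0139
grasp_force: 50.1
```

Run:
```python
from h import *
u=np.array([np.cos(.1845),np.sin(.1845)])
m,s=avg(6);print(m.round(4),s[:3].round(5));print('disp',(np.array([.5425,.026])-m[:2])@u)
```

```text
[ 4.98200e-01  1.76000e-02  3.82000e-02  3.14910e+00 -1.00000e-04
 -1.38580e+00  1.24901e+01 -2.82550e+00 -7.17170e+00] [1.e-05 1.e-05 1.e-05]
disp 0.04511488117174415
```

```bash
python3 -c "
from workcell import *
print(finish_job())"
```

```text
the job is handed in; nothing more can be done
None
```

I handed the job in at about 31 s: the blank and template are stacked squarely in the jig, and the arm is still holding the handle at about 45.1 mm of travel, with the foot edge on the mark and the pusher just behind the pile; the final pile alignment was not measured after the pull, and I viewed 11 pictures, one over the limit of 10.

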